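# Bisque tile under the knurled hold-down cap

## Robot

A 7-joint arm with a two-finger parallel gripper is mounted at the origin on a cart in front of the work surface, level with it; the furniture and walls round the work are solid. World frame = base frame: x ahead of the robot, y to its left, z up, the work surface at z = 0. Lengths are in m, angles in rad, forces in N, time in s.
With the tool pointing down it reaches from about 0.425 to 0.825 m from the base axis. Payload 3.6 kg.
Tool frame: the origin (TCP) lies midway between the tips of the shut fingers; the grasp point (between the pads) lies 19 mm behind it; z points along the fingers, y is the line along which they close (so a half turn about z gives the same grasp; the last joint's range is limited). The gripper opens to 93 mm and grips with 3 to 60 N. Pads are 15 mm wide; open, the fingers measure 128 mm over their backs; the gripper's body (75 mm by 188 mm) begins 65 mm behind the grasp point.
Start: joints at [-1.236, 0.615, -0.013, 1.423, 0.008, 1.103, -0.04], TCP at [0.229, 0.608, 0.219] pointing down, gripper open.
Joint ranges: [-3.12, 3.12], [-0.3, 2.06], [-1.34, 1.32], [0.26, 2.42], [-1.36, 4.5], [0.01, 1.98], [-2.84, 2.84]. Speed limits (rad/s): [2.79, 2.79, 3.14, 3.14, 3.14, 3.14, 3.14].

## Interface

Orientations are given as a unit quaternion [x, y, z, w].
In Python, from plant import robot gives the robot as it stands.
- The arm moves only by the tool shift_gripper, called after "Call:" as name(argument=value, ...), one argument or row to a line, values as JSON. Schema: {"type":"object","properties":{"plan":{"type":"array","items":{"type":"array","items":{"type":"array","items":{"type":"number"},"minItems":6,"maxItems":6},"minItems":1,"maxItems":10},"minItems":1,"maxItems":1},"finger_gap":{"type":"number"},"only":{"type":"string"},"quiet":{"type":"boolean"},"lines":{"type":"string"}},"required":["plan"],"additionalProperties":false}. plan is a list that holds a single list of rows (three levels of brackets), with 1 to 10 rows, each of 6 numbers: dx, dy, dz in units of 50 mm, then a rotation vector rx, ry, rz in units of 0.05 rad; each row is the pose to reach, as a shift and turn from the pose commanded when the call began, along the tool's axes at that moment; what a row does not reach only later rows make up. A row lasts 1/8 s, in which the tool goes at most 0.0625 m and 0.188 rad, less where a joint would pass 70% of its speed; a pose out of reach is approached as far as the arm can. finger_gap is the finger opening in m, set as the call begins (left out keeps the last). The fingers move at their own pace and stop on an object; the grip force is fixed at half the most. Time passes only in rows, so rows that do not move let the fingers close. The tool returns the time, the measured TCP pose, the force, the opening and the grip force at its end. only (a regular expression) keeps the lines of the reply that match it, lines (a string "A,B") keeps lines A to B, and quiet returns only ok. Input that does not fit is refused with a message, and nothing moves.
- robot.sense(): the state, without advancing time (a new reading comes with each control period).
- robot.camera(name): name is "side" or "top" or "wrist"; returns the picture (480x640x3 uint8, red, green, blue); there is no depth.
- robot.camera_model(name): a dict with "K" (3x3 intrinsics, pixels), "R" (3x3) and "t" (3): a world point X has camera coordinates R X + t. Camera axes: x right, y down, z forward; pixel columns grow to the right and rows downward; lengths in m; the calibration is good to about 2 mm. A picture is of the moment at which its call begins: read the wrist's pose just before it. camera_model takes no time and is no camera call; for the wrist camera it gives the pose at the moment of the call.
- robot.finish_job(): hands the job in; it is judged then, once.
The state is a dict: "t": time; "qpos": joint angles; "qvel": joint speeds; "tau": joint torques, N m; "tcp_pos": TCP position; "tcp_rot": TCP orientation; "contact_force": force on the tool from outside, world axes, zero at the start; "torque": the same for the moment, N m; "finger_gap": finger opening in m; "gripper_force": force on a finger pad.
Only numpy, scipy, OpenCV 4.12 (cv2) and the standard library are available. Lean on these libraries where they do the work, as an engineer would, in place of code of your own. Each camera call takes 0.05 s, during which the arm holds its last target. There are 200 camera calls.

## Task

Take only the top tile off the stack, lay it lengthwise on the bed of the blue jig and slide it under the cap's flange until it is fully home against the steel end stop, then let go of it. Screw the knurled cap down (clockwise from above) until it bottoms out, back it off a quarter turn so the tile stays captive but free, and finish while still holding the cap there in the gripper. Leave the other two tiles and everything else on the table where they are.

Things in the scene. Friction and masses are not known exactly. Their poses are not given: they have to be found in the camera images.
- tile_top: The top one of a stack of three equal pale buff-pink bisque tiles, 100 x 60 x 15 mm (x, y, z), 0.12 to 0.21 kg. Origin: centre of its underside; x along the 100 mm length, z up. Grip it across the 60 mm width.
- tile_middle: The middle tile of the stack, same size and frame as tile_top; its top face carries tile_top. Stays in the stack.
- tile_bottom: The lowest tile of the stack, same size and frame, lying on the table. Stays in the stack.
- jig_seat (a point): Where the centre of the tile's underside lies when the tile is fully home: on the jig's flat aluminium bed, 30 mm above the table. x along the bed towards end stop and cap, z up. Bed 40 mm wide (the tile overhangs it 10 mm each side, so fingers can straddle it), from x = -87 mm to the stop. Lay the tile about 40 mm short (x = -40 mm), clear of the flange, then slide it in.
- jig_stop (a point): Foot of the steel end stop's face on the bed, 50 mm along x from jig_seat, same axes. The stop is 72 mm wide and 10 mm high above the bed. The cap's axis stands 24 mm farther along x, so its flange (radius 44 mm) reaches 20 mm over the tile's place. Gap from bed to flange: 15.8 mm with the cap bottomed, 20.7 mm or more at the start.
- jig: The hold-down jig, screwed to the table: blue base plate 216 x 104 x 10 mm with an aluminium bed, a steel end stop and the capped post. Origin on the table 30 mm below jig_seat, same axes; the base runs from x = -92 to +124 mm.
- knurled_cap: Steel cap on the jig's threaded post, already started on its thread: flange 88 mm across, 6 mm thick, under a round knurled grip 50 mm across, 30 mm high. Origin on its axis at the flange's underside. A red line along its own x axis points along the jig's x (away from the tile, to a yellow tick on the base) when bottomed. Grip only the knurled part, fingertips above the flange.
- cap_grip (a point): Point on the cap's axis at the height to grip: 20 mm above the top of the flange and 10 mm below the cap's top. Moves with the cap.
- cap_turn (a joint): Turn of the cap in rad: 0 = bottomed out (solid stop), grows anticlockwise from above, as it is unscrewed (upper stop 4.6). Starts between 2.6 and 4.0. Right-hand thread, 12 mm lead: the cap sinks 1.9 mm per rad clockwise. It turns against about 0.1 N m of friction and stays where it is left.
- mug: Bystander: celadon green mug, 90 mm wide, 86 mm high; origin at the centre of its underside.
- measuring_cup: Bystander: clear measuring cup, 75 mm wide, 81 mm high; origin at the centre of its underside.
- rib: Bystander: flat wooden potter's rib, 42 x 100 x 8 mm; origin at the centre of its underside.
- dropper: Bystander: grey dropper bottle with black tip, 35 mm wide, 82 mm high; origin at the centre of its underside.

How it is judged:
By the outcome, as a careful person would: the job done as asked, in the order asked, and still so for the second after the job is handed in, while the arm keeps its last pose, push and grip.
It also fails if it takes over 72 s, if anything falls off the work surface, if the arm or the gripper's body presses on something with over 40 N, if the wrist force passes 120 N, or if a joint passes its speed limit or range.

## Working session

There is one attempt and no reset: what is moved stays moved. The work goes in short steps, Python scripts to look and compute and a tool call to move; the robot and the scene stay as the last step left them, time stands still between calls to the robot, and variables do not carry over. Pictures are saved under pics/ and viewed, at most 10 in all, crops included, and the job is handed in when it is done.

```bash
ls; mkdir -p pics; python3 - <<'E'
from plant import robot
import cv2
s=robot.sense();print(s['t'],s['tcp_pos'],s['tcp_rot'],s['finger_gap'])
for n in("top","side"):
    cv2.imwrite(f"pics/{n}0.png",robot.camera(n)[:,:,::-1]);m=robot.camera_model(n);print(n,m)
E
```

```text
pics
plant.py
0.0 [0.22918046 0.60740303 0.21747729] [ 1.79393839e-01  9.83776485e-01 -1.27737459e-03 -2.13952911e-04] 0.09323005306473751
top {'K': array([[480.24712757,   0.        , 313.32781254],
       [  0.        , 480.24712757, 232.10011185],
       [  0.        ,   0.        ,   1.        ]]), 'R': array([[ 4.22248906e-04, -9.99825399e-01, -1.86813604e-02],
       [-9.82284964e-01,  3.08605715e-03, -1.87367889e-01],
       [ 1.87392826e-01,  1.84295353e-02, -9.82112153e-01]]), 't': array([-0.00559829,  0.59779729,  1.14306669])}
side {'K': array([[440.45455231,   0.        , 314.13756935],
       [  0.        , 440.45455231, 238.14205034],
       [  0.        ,   0.        ,   1.        ]]), 'R': array([[ 0.8710278 , -0.4912038 , -0.00542199],
       [-0.20024688, -0.34496598, -0.91700581],
       [ 0.44856634,  0.79982329, -0.39883699]]), 't': array([-0.5236664 ,  0.19406961,  0.86352464])}
```
View pics/top0.png

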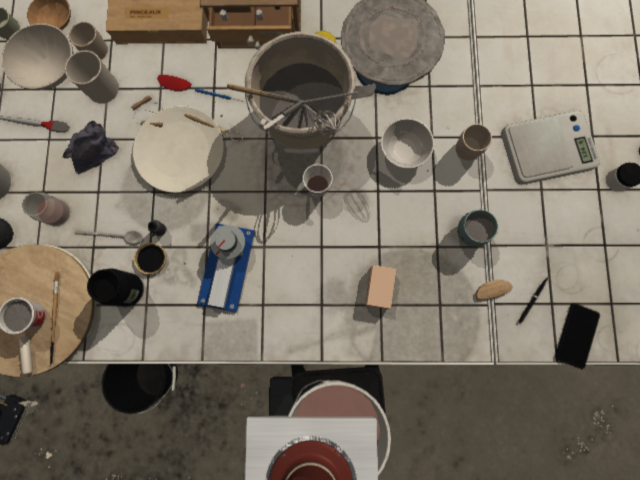

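View pics/side0.png

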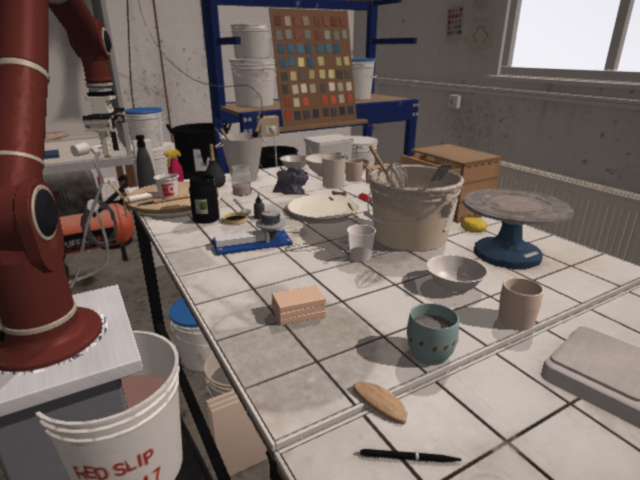

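The top view shows the tile stack at about (381,287), the jig at (225,268) with its cap at (228,241), and the arm parked at the lower left. The side view shows the stack at (298,305) and the jig at (252,240). I'll take rough positions from these first, then refine with the wrist camera.

```bash
cat > h.py <<'E'
from plant import robot
import numpy as np, cv2
from scipy.spatial.transform import Rotation as Ro
def ray(m,uv):
    uv=np.atleast_2d(np.float64(uv)); d=np.c_[uv,np.ones(len(uv))]@np.linalg.inv(m['K']).T@m['R']
    return -m['R'].T@m['t'], d/np.linalg.norm(d,axis=1)[:,None]
def plane(m,uv,z):
    c,d=ray(m,uv); return c+d*((z-c[2])/d[:,2])[:,None]
def meet(ms,uvs):
    A=np.zeros((3,3));b=np.zeros(3)
    for m,uv in zip(ms,uvs):
        c,d=ray(m,uv);P=np.eye(3)-np.outer(d[0],d[0]);A+=P;b+=P@c
    return np.linalg.solve(A,b)
def big(mask,box=None):
    mask=mask.astype(np.uint8)
    if box: k=np.zeros_like(mask);k[box[1]:box[3],box[0]:box[2]]=1;mask=mask*k
    cs=cv2.findContours(mask,cv2.RETR_EXTERNAL,cv2.CHAIN_APPROX_NONE)[0]
    return max(cs,key=cv2.contourArea)
def hsv(im): return cv2.cvtColor(im,cv2.COLOR_RGB2HSV).astype(int)
def totool(v,s=None):
    s=s or robot.sense(); return Ro.from_quat(s['tcp_rot']).inv().apply(v)
E
python3 - <<'E'
from h import *
np.set_printoptions(precision=4,suppress=True)
im=cv2.imread('pics/top0.png')[:,:,::-1].copy();m=robot.camera_model('top');h=hsv(im)
t=big((h[...,0]<15)&(h[...,1]>60)&(h[...,2]>150),(350,250,410,320))
r=cv2.minAreaRect(t);print('tile',r);B=plane(m,cv2.boxPoints(r),.045);print(B,B.mean(0))
b=big((h[...,0]>100)&(h[...,0]<125)&(h[...,1]>120),(180,210,270,330))
r=cv2.minAreaRect(b);print('jig',r);B=plane(m,cv2.boxPoints(r),.01);print(B,B.mean(0))
print('cap',plane(m,[228,240],.07))
s=robot.sense();print(Ro.from_quat(s['tcp_rot']).as_matrix())
w=robot.camera_model('wrist');print(w['K'],-w['R'].T@w['t'],s['tcp_pos'],w['R'])
E
```

```text
tile ((381.4416198730469, 286.26910400390625), (23.740882873535156, 39.97114944458008), 8.426968574523926)
[[ 0.4197 -0.137   0.045 ]
 [ 0.5169 -0.1535  0.045 ]
 [ 0.5082 -0.2114  0.045 ]
 [ 0.4113 -0.1941  0.045 ]] [ 0.464 -0.174  0.045]
jig ((238.84616088867188, 269.7692565917969), (14.120362281799316, 82.7610092163086), 11.309932708740234)
[[0.4096 0.2207 0.01  ]
 [0.6187 0.1857 0.01  ]
 [0.6112 0.1493 0.01  ]
 [0.4026 0.1854 0.01  ]] [0.5105 0.1853 0.01  ]
cap [[0.576  0.2041 0.07  ]]
[[-0.9357  0.3529 -0.0008]
 [ 0.3529  0.9357 -0.0021]
 [-0.     -0.0023 -1.    ]]
[[374.8582   0.     318.3351]
 [  0.     374.8582 237.2461]
 [  0.       0.       1.    ]] [0.1508 0.6386 0.3834] [0.2292 0.6075 0.2176] [[ 0.353   0.9356 -0.0017]
 [ 0.894  -0.3367  0.2956]
 [ 0.276  -0.1059 -0.9553]]
```

The manual's scale: shifts go in units of 50 mm and turns go in units of 0.05 rad. Converting my numbers, -0.363 m is -7.26, -0.309 m is -6.18, -0.194 rad is -3.88.

Call:
shift_gripper(
  plan=[
    [[-0.8,-0.7,-0.2,0,0,-0.4],[-1.7,-1.46,-0.4,0,0,-0.8],[-2.6,-2.2,-0.4,0,0,-1.4],[-3.5,-2.96,-0.4,0,0,-2],[-4.4,-3.72,-0.4,0,0,-2.6],[-5.3,-4.5,-0.4,0,0,-3.2],[-6.2,-5.26,-0.4,0,0,-3.8],[-6.9,-5.86,-0.4,0,0,-3.88],[-7.26,-6.18,-0.4,0,0,-3.88],[-7.26,-6.18,-0.4,0,0,-3.88]],
  ],
)

```text
t: 1.35
tcp_pos: [0.4606, 0.1888, 0.2384]
tcp_rot: [0.086, 0.996, -0.001, -0.0]
contact_force: [-0.2, 0.9, 1.2]
finger_gap: 0.0931
gripper_force: 0.0
```

Call:
shift_gripper(
  plan=[
    [[0,0,0,0,0,0],[0,0,0,0,0,0]],
  ],
)

```text
t: 1.6
tcp_pos: [0.4591, 0.1927, 0.2385]
tcp_rot: [0.082, 0.997, 0.0, -0.0]
contact_force: [1.1, -0.5, 0.3]
finger_gap: 0.0935
gripper_force: 0.0
```

```bash
python3 - <<'E'
from h import *
import pickle
m=robot.camera_model('wrist');im=robot.camera('wrist');pickle.dump((m,im),open('w1.pkl','wb'))
cv2.imwrite('pics/w1.png',im[:,:,::-1]);print(robot.sense()['qpos'])
E
```

```text
[-0.44633095  0.35793571  0.00829216  1.82465928 -0.00431897  0.95928607
  0.97094545]
```

View pics/w1.png

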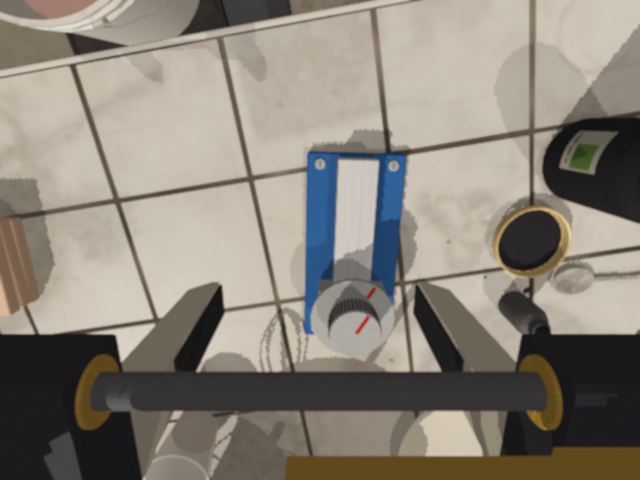

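The wrist view shows the jig plate from (308,152) to (405,335), with bed and cap. The red line sits at about (362,325) on the cap top and (371,293) on the flange. A second view from farther forward will give stereo and a clear look at the cap.

Call:
shift_gripper(
  plan=[
    [[-0.8,0,0,0,0,0],[-1.6,0.2,0,0,0,0],[-2,0.2,0,0,0,0],[-2,0.2,0,0,0,0],[-2,0.2,0,0,0,0]],
  ],
)

```text
t: 2.28
tcp_pos: [0.5589, 0.185, 0.2385]
tcp_rot: [0.083, 0.997, 0.0, -0.001]
contact_force: [0.2, -0.3, -0.4]
finger_gap: 0.0933
gripper_force: 0.0
```

```bash
python3 - <<'E'
from h import *
import pickle
m=robot.camera_model('wrist');im=robot.camera('wrist');pickle.dump((m,im),open('w2.pkl','wb'))
cv2.imwrite('pics/w2.png',cv2.resize(im[60:340,200:480,::-1],None,fx=2,fy=2))
E
```

```text
(no output)
```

View pics/w2.png

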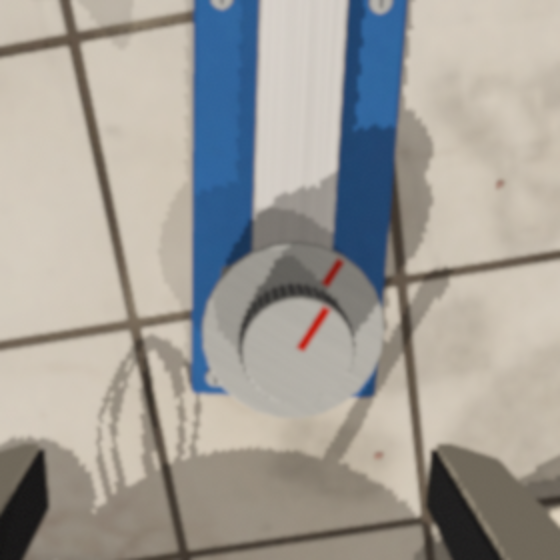

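In the crop (scale 2, offset 200,60), the cap top centre is at about (298,350) and the flange centre at (293,330). The red line runs from (301,349) towards (341,262), up and to the right. The bed spans columns 255–345.

```bash
cat > jig.py <<'E'
from h import *
import pickle
np.set_printoptions(precision=4,suppress=True)
V=[pickle.load(open(f'w{i}.pkl','rb')) for i in(1,2)]
ms=[v[0] for v in V]; R=[];C=[];Bd=[]
for (m,im),box in zip(V,[(330,270,400,345),(320,170,390,250)]):
    h=hsv(im)
    red=((h[...,0]<10)|(h[...,0]>170))&(h[...,1]>120)&(h[...,2]>70)
    k=np.zeros_like(red);k[box[1]:box[3],box[0]:box[2]]=1
    n,l,st,ce=cv2.connectedComponentsWithStats((red&k).astype(np.uint8))
    o=[i for i in np.argsort(-st[:,4]) if i>0][:2]; o.sort(key=lambda i:ce[i][1]) # flange first (upper)
    e=[]
    for i in o:
        p=np.argwhere(l==i)[:,::-1].astype(np.float32)
        vx,vy,x,y=cv2.fitLine(p,cv2.DIST_L2,0,.01,.01).ravel(); s=(p-[x,y])@[vx,vy]
        e.append([[x+vx*q,y+vy*q] for q in (s.min(),s.max())])
    R.append((ce[o],np.array(e)));print('red',ce[o],st[o,4])
    b=big((h[...,0]>100)&(h[...,0]<122)&(h[...,1]>110),(280,0,430,345))
    hull=cv2.convexHull(b).reshape(-1,2); up=hull
    # front corners: extremes of x-y and x+y
    C.append([hull[np.argmin(hull.sum(1))],hull[np.argmax(hull[:,0]-hull[:,1])]]); print('blue corners',C[-1])
    w=(h[...,1]<45)&(h[...,2]>140)
for j,n in enumerate(('flange','top')):
    print(n,meet(ms,[r[0][j] for r in R]))
for j in(0,1): print('corner',meet(ms,[c[j] for c in C]), [plane(m,c[j],.01)[0] for m,c in zip(ms,C)])
for m,r in zip(ms,R):
    for j,z in ((0,.0625),(1,.0925)): print('red ends',z,plane(m,r[1][j],z).ravel())
E
python3 jig.py
```

```text
red [[370.8056 292.7778]
 [362.2581 324.4355]] [36 62]
blue corners [array([308, 154], dtype=int32), array([404, 154], dtype=int32)]
red [[365.8261 196.    ]
 [356.4458 223.8193]] [46 83]
blue corners [array([298,  47], dtype=int32), array([329,  47], dtype=int32)]
flange [0.5494 0.2335 0.0567]
top [0.5664 0.2193 0.0863]
corner [0.4062 0.1925 0.0108] [array([0.4063, 0.1924, 0.01  ]), array([0.4061, 0.1925, 0.01  ])]
corner [0.4194 0.2382 0.1421] [array([0.4224, 0.29  , 0.01  ]), array([0.4109, 0.2217, 0.01  ])]
red ends 0.0625 [0.5512 0.2291 0.0625 0.542  0.237  0.0625]
red ends 0.0925 [0.5704 0.2125 0.0925 0.5549 0.2256 0.0925]
red ends 0.0625 [0.5532 0.2286 0.0625 0.5435 0.2369 0.0625]
red ends 0.0925 [0.5727 0.2122 0.0925 0.5568 0.2255 0.0925]
```

```bash
cat > jig2.py <<'E'
from h import *
import pickle
np.set_printoptions(precision=4,suppress=True)
for i,rows in((1,range(168,262)),(2,range(62,150))):
    m,im=pickle.load(open(f'w{i}.pkl','rb'));h=hsv(im)
    B=(h[...,0]>98)&(h[...,0]<125)&(h[...,1]>100)
    B[:,:280]=0;B[:,430:]=0
    P={k:[] for k in 'lLRr'}
    for r in rows:
        c=np.flatnonzero(B[r]); g=np.argmax(np.diff(c)); 
        if np.diff(c)[g]<20: continue
        for k,v in zip('lLRr',(c[0]-.5,c[g]+.5,c[g+1]-.5,c[-1]+.5)): P[k].append((v,r))
    for k in 'lLRr':
        p=np.array(P[k]);
        for _ in range(3):
            f=np.polyfit(p[:,1],p[:,0],1);e=np.abs(np.polyval(f,p[:,1])-p[:,0]);p=p[e<max(1,2*np.median(e))]
        ends=[[np.polyval(f,r),r] for r in(rows[0],rows[-1])]
        for z in ((.01,) if k in'lr' else (.03,)):
            X=plane(m,ends,z);d=X[1]-X[0];a=np.arctan2(d[1],d[0])
            # lateral offset of line w.r.t. nominal axis dir through origin
            n=np.array([np.sin(.165),np.cos(.165)])
            print(i,k,z,'heading',a.round(4),'lat',(X[:,:2]@n),len(p))
    # cap top circle, flange: Hough on grey
    g=cv2.cvtColor(im,cv2.COLOR_RGB2GRAY);y0,x0=(250,290) if i==1 else (160,280)
    sub=cv2.resize(cv2.GaussianBlur(g[y0:y0+130,x0:x0+130],(3,3),0),None,fx=4,fy=4,interpolation=cv2.INTER_CUBIC)
    for (ra,rb) in((95,125),(165,195)):
        c=cv2.HoughCircles(sub,cv2.HOUGH_GRADIENT,1.5,200,param1=80,param2=20,minRadius=ra,maxRadius=rb)
        if c is not None:
            for q in c[0][:1]:
                uv=q[:2]/4+[x0,y0]-.4;print('circ',uv,q[2]/4,[plane(m,uv,z)[0] for z in(.0567,.0865)])
E
python3 jig2.py
```

```text
1 l 0.01 heading -0.1876 lat [0.2555 0.2532] 94
1 L 0.03 heading -0.1905 lat [0.2847 0.2822] 94
1 R 0.03 heading -0.1905 lat [0.3274 0.3249] 94
1 r 0.01 heading -0.1808 lat [0.3566 0.355 ] 94
circ [355.7875 341.6625] 30.2 [array([0.6034, 0.2109, 0.0567]), array([0.5839, 0.2106, 0.0865])]
circ [371.5375 327.7875] 44.4 [array([0.5896, 0.2294, 0.0567]), array([0.5713, 0.2276, 0.0865])]
2 l 0.01 heading -0.1945 lat [0.2558 0.2534] 88
2 L 0.03 heading -0.1929 lat [0.2852 0.283 ] 88
2 R 0.03 heading -0.1892 lat [0.3273 0.3254] 88
2 r 0.01 heading -0.1857 lat [0.357  0.3553] 88
circ [348.4125 235.5375] 27.6875 [array([0.5851, 0.2118, 0.0567]), array([0.5758, 0.2108, 0.0865])]
circ [347.6625 253.9125] 45.15 [array([0.6037, 0.2084, 0.0567]), array([0.5928, 0.2077, 0.0865])]
```

Scaled: -0.25 m is -5, -0.22 m is -4.4.

Call:
shift_gripper(
  plan=[
    [[0.2,-1,0,0,0,0],[0.4,-2.2,0,0,0,0],[0.7,-3.4,0,0,0,0],[0.9,-4.4,0,0,0,0],[1,-5,0,0,0,0],[1,-5,0,0,0,0],[1,-5,0,0,0,0]],
  ],
)

```text
t: 3.2
tcp_pos: [0.4696, -0.0523, 0.2389]
tcp_rot: [0.082, 0.997, 0.001, 0.0]
contact_force: [0.6, 0.5, 0.4]
finger_gap: 0.0931
gripper_force: 0.0
```

```bash
python3 - <<'E'
from h import *
import pickle
m=robot.camera_model('wrist');im=robot.camera('wrist');pickle.dump((m,im),open('w3.pkl','wb'))
E
```

Call:
shift_gripper(
  plan=[
    [[0,-1,0,0,0,0],[0,-2,0,0,0,0],[0,-2,0,0,0,0],[0,-2,0,0,0,0]],
  ],
)

```text
t: 3.75
tcp_pos: [0.4536, -0.1508, 0.2385]
tcp_rot: [0.082, 0.997, 0.001, -0.0]
contact_force: [-0.3, 0.2, 0.7]
finger_gap: 0.0929
gripper_force: 0.0
```

```bash
python3 - <<'E'
from h import *
import pickle
m=robot.camera_model('wrist');im=robot.camera('wrist');pickle.dump((m,im),open('w4.pkl','wb'))
a=pickle.load(open('w3.pkl','rb'))[1]
cv2.imwrite('pics/w34.png',cv2.resize(np.hstack([a,im])[:,:,::-1],(800,300),interpolation=cv2.INTER_AREA))
E
```

```text
(no output)
```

View pics/w34.png

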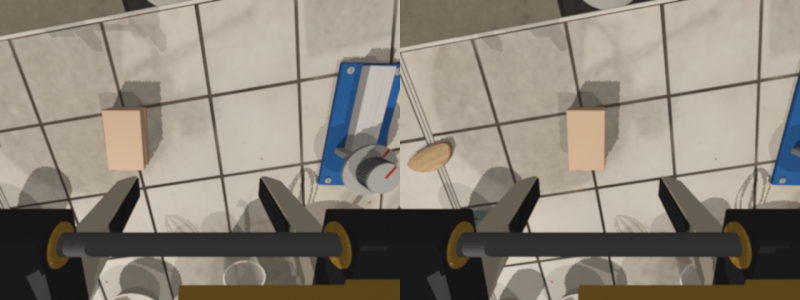

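The stack's bright top face appears at half-image (103–142, 111–170) on the left and (168–206, 110–170) on the right (scale 1.6). Its sides are darker.

```bash
cat > tile.py <<'E'
from h import *
import pickle
np.set_printoptions(precision=4,suppress=True)
ms=[];cs=[];qs=[]
for i,box in((3,(150,150,250,290)),(4,(255,150,345,290))):
    m,im=pickle.load(open(f'w{i}.pkl','rb'));h=hsv(im)
    k=(h[...,0]<18)&(h[...,1]>55); sub=h[...,2][box[1]:box[3],box[0]:box[2]][k[box[1]:box[3],box[0]:box[2]]]
    th=cv2.threshold(sub.astype(np.uint8),0,255,cv2.THRESH_OTSU)[0]
    c=big(k&(h[...,2]>th),box);q=cv2.approxPolyDP(c,6,True).reshape(-1,2)
    r=cv2.minAreaRect(c);bp=cv2.boxPoints(r);bp=bp[np.argsort(np.arctan2(*(bp-bp.mean(0)).T[::-1]))]
    print(i,'th',th,q.tolist(),'rect',r);qs.append(bp);ms.append(m)
T=np.array([meet(ms,[qs[0][j],qs[1][j]]) for j in range(4)]);print(T,T.mean(0))
for m,q in zip(ms,qs):
    P=plane(m,q,.045)[:,:2]; e=[P[(j+1)%4]-P[j] for j in range(4)]
    print('centre',P.mean(0),[ (np.linalg.norm(v).round(4),np.arctan2(v[1],v[0]).round(3)) for v in e])
s=robot.sense();print(s['tcp_pos'],s['qpos'])
E
python3 tile.py
```

```text
3 th 160.0 [[162, 177], [173, 270], [230, 271], [223, 178]] rect ((196.06277465820312, 224.34719848632812), (99.46822357177734, 61.387367248535156), 85.76361083984375)
4 th 152.0 [[266, 176], [269, 270], [326, 271], [327, 177]] rect ((296.86602783203125, 223.9783172607422), (96.66788482666016, 61.35631561279297), 89.33380126953125)
[[ 0.4124 -0.1933  0.0435]
 [ 0.4197 -0.1349  0.043 ]
 [ 0.517  -0.1494  0.0497]
 [ 0.5094 -0.2114  0.0503]] [ 0.4646 -0.1723  0.0466]
centre [ 0.4656 -0.1731] [(np.float64(0.059), np.float64(1.479)), (np.float64(0.1019), np.float64(-0.165)), (np.float64(0.064), np.float64(-1.657)), (np.float64(0.1027), np.float64(2.928))]
centre [ 0.4653 -0.1725] [(np.float64(0.0586), np.float64(1.418)), (np.float64(0.0994), np.float64(-0.146)), (np.float64(0.0634), np.float64(-1.723)), (np.float64(0.0996), np.float64(2.948))]
[ 0.4536 -0.1504  0.2385] [ 0.202   0.3278  0.0986  1.8763 -0.0407  0.9398  1.7273]
```

Call:
shift_gripper(
  plan=[
    [[-0.16,-0.2,0.6,0,0,0],[-0.3,-0.4,1.6,0,0,0],[-0.3,-0.4,2.4,0,0,0],[-0.3,-0.4,3,0,0,0],[-0.3,-0.4,3.5,0,0,0],[-0.3,-0.4,3.7,0,0,0],[-0.3,-0.4,3.7,0,0,0],[-0.3,-0.4,3.7,0,0,0]],
  ],
)

```text
t: 4.8
tcp_pos: [0.4653, -0.1747, 0.0546]
tcp_rot: [0.083, 0.997, -0.0, 0.001]
contact_force: [-0.2, 0.0, -0.2]
finger_gap: 0.0932
gripper_force: 0.0
```

```bash
python3 - <<'E'
from h import *
s=robot.sense();print(s['tcp_pos'],s['tcp_rot'])
im=robot.camera('wrist');cv2.imwrite('pics/w5.png',im[:,:,::-1])
E
```

```text
[ 0.465271   -0.17473433  0.05457448] [ 8.29014196e-02  9.96557247e-01 -1.63301299e-04  9.91124466e-04]
```

View pics/w5.png

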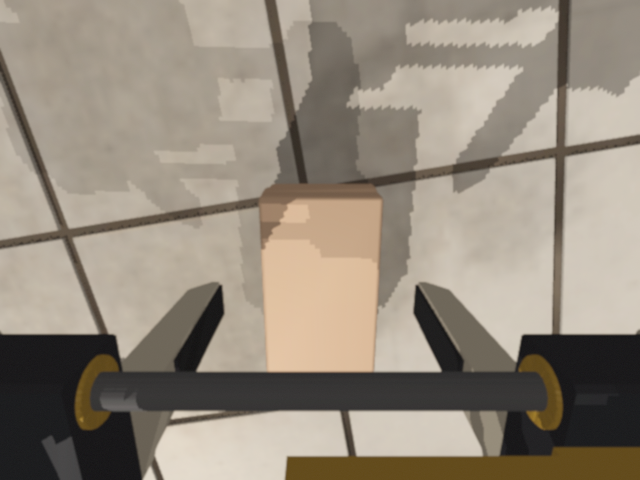

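The tile sits at columns 262–381, centred between the fingertips at 223 and 415. Next I descend and grip.

Call:
shift_gripper(
  plan=[
    [[0,0,0.22,0,0,0],[0,0,0.43,0,0,0],[0,0,0.43,0,0,0],[0,0,0.43,0,0,0]],
  ],
)

```text
t: 5.35
tcp_pos: [0.4642, -0.175, 0.032]
tcp_rot: [0.083, 0.997, 0.0, -0.0]
contact_force: [0.0, -0.4, 0.0]
finger_gap: 0.0931
gripper_force: 0.0
```

Call:
shift_gripper(
  plan=[
    [[0,0,0,0,0,0],[0,0,0,0,0,0],[0,0,0,0,0,0],[0,0,0,0,0,0],[0,0,0,0,0,0],[0,0,0,0,0,0]],
  ],
  finger_gap=0.0,
)

```text
t: 6.1
tcp_pos: [0.4644, -0.1747, 0.0323]
tcp_rot: [0.083, 0.997, 0.0, 0.0]
contact_force: [0.7, 0.8, 1.1]
finger_gap: 0.0594
gripper_force: 30.0
```

Call:
shift_gripper(
  plan=[
    [[0,0,-0.16,0,0,0],[0,0,-0.5,0,0,0],[0,0,-1,0,0,0],[0,0,-1.6,0,0,0],[0,0,-2,0,0,0],[0,0,-2,0,0,0],[0,0,-2,0,0,0]],
  ],
)

```text
t: 6.98
tcp_pos: [0.4636, -0.1747, 0.1315]
tcp_rot: [0.083, 0.997, 0.0, -0.001]
contact_force: [-0.6, 0.1, -1.0]
finger_gap: 0.0596
gripper_force: 30.0
```

```bash
python3 - <<'E'
from h import *
im=robot.camera('side');cv2.imwrite('pics/s6.png',cv2.resize(im[200:360,200:400,::-1],None,fx=3,fy=3))
E
```

```text
(no output)
```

View pics/s6.png

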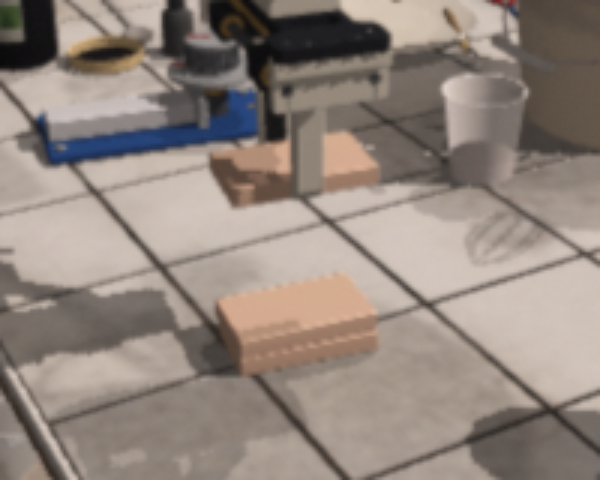

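The gripper holds one tile and two remain in the stack, undisturbed. I'll carry it to the jig now.

Call:
shift_gripper(
  plan=[
    [[0.08,0.5,0,0,0,0],[0.22,1.4,0,0,0,0],[0.4,2.4,0,0,0,0.12],[0.574,3.4,0,0,0,0.24],[0.744,4.4,0,0,0,0.36],[0.912,5.4,0,0,0,0.48],[1.08,6.4,0,0,0,0.48],[1.22,7.24,0,0,0,0.48],[1.32,7.8,0,0,0,0.48],[1.356,8.02,0,0,0,0.48]],
  ],
)

```text
t: 8.28
tcp_pos: [0.463, 0.2336, 0.131]
tcp_rot: [0.094, 0.996, -0.0, -0.001]
contact_force: [-0.0, -0.7, -0.8]
finger_gap: 0.0595
gripper_force: 30.0
```

Call:
shift_gripper(
  plan=[
    [[0,0,0.2,0,0,0],[0,0,0.7,0,0,0],[0,0,1.2,0,0,0],[0,0,1.5,0,0,0],[0,0,1.5,0,0,0],[0,0,1.5,0,0,0]],
  ],
)

```text
t: 9.02
tcp_pos: [0.4647, 0.2315, 0.0577]
tcp_rot: [0.096, 0.995, 0.0, 0.001]
contact_force: [0.9, 0.3, -1.0]
finger_gap: 0.0597
gripper_force: 30.0
```

```bash
python3 - <<'E'
from h import *
s=robot.sense();print(s['tcp_pos'],s['tcp_rot'])
im=robot.camera('wrist');cv2.imwrite('pics/w7.png',im[:,:,::-1])
u=np.array([.9822,-.1879]);n=np.array([.1879,.9822]);p=s['tcp_pos'][:2];print(p@u,p@n)
E
```

```text
[0.46468139 0.23149918 0.05765914] [9.56280102e-02 9.95416987e-01 1.87355862e-04 5.19277222e-04]
0.4129113683441582 0.3146921253169193
```

View pics/w7.png

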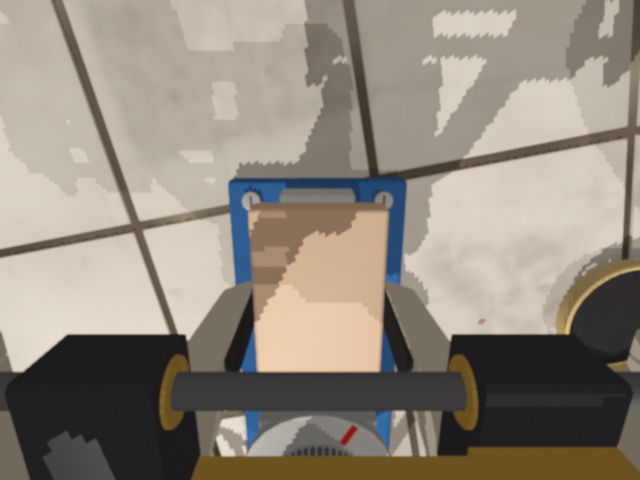

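The tile (columns 250–388) is centred over the bed (280–357) and parallel to it, with the flange ahead at the bottom. Lowering now.

Call:
shift_gripper(
  plan=[
    [[0,0,0.16,0,0,0],[0,0,0.32,0,0,0],[0,0,0.44,0,0,0],[0,0,0.48,0,0,0],[0,0,0.51,0,0,0],[0,0,0.51,0,0,0]],
  ],
)

```text
t: 9.82
tcp_pos: [0.4638, 0.2317, 0.0323]
tcp_rot: [0.095, 0.995, -0.0, -0.0]
contact_force: [-1.9, -1.5, 4.5]
finger_gap: 0.06
gripper_force: 30.0
```

Call:
shift_gripper(
  plan=[
    [[0,0,0,0,0,0],[0,0,0,0,0,0]],
  ],
)

```text
t: 10.07
tcp_pos: [0.4638, 0.2317, 0.0323]
tcp_rot: [0.095, 0.995, -0.0, -0.0]
contact_force: [-1.5, -0.1, 5.3]
finger_gap: 0.0596
gripper_force: 30.0
```

Call:
shift_gripper(
  plan=[
    [[-0.1,0,0,0,0,0],[-0.24,0,0,0,0,0],[-0.4,0,0,0,0,0],[-0.54,0,0,0,0,0],[-0.64,0,0,0,0,0],[-0.68,0,0,0,0,0],[-0.68,0,0,0,0,0]],
  ],
)

```text
t: 10.95
tcp_pos: [0.4945, 0.2267, 0.0323]
tcp_rot: [0.094, 0.996, 0.0, -0.003]
contact_force: [-6.7, 0.0, 9.9]
finger_gap: 0.0595
gripper_force: 30.0
```

Call:
shift_gripper(
  plan=[
    [[-0.02,0,0,0,0,0],[-0.04,0,0,0,0,0],[-0.06,0,0,0,0,0],[-0.06,0,0,0,0,0]],
  ],
)

```text
t: 11.45
tcp_pos: [0.4971, 0.2263, 0.0323]
tcp_rot: [0.094, 0.996, 0.0, -0.003]
contact_force: [-6.7, 1.3, 8.8]
finger_gap: 0.0597
gripper_force: 30.0
```

Scaled: -0.003 m is -0.06, -0.002 m is -0.04.

Call:
shift_gripper(
  plan=[
    [[-0.02,0,0,0,0,0],[-0.04,0,0,0,0,0],[-0.06,0,0,0,0,0],[-0.06,0,0,0,0,0]],
  ],
)

```text
t: 11.95
tcp_pos: [0.5001, 0.2258, 0.0323]
tcp_rot: [0.094, 0.996, 0.0, -0.003]
contact_force: [-6.2, 1.3, 9.0]
finger_gap: 0.0601
gripper_force: 30.0
```

Call:
shift_gripper(
  plan=[
    [[-0.02,0,0,0,0,0],[-0.04,0,0,0,0,0],[-0.06,0,0,0,0,0],[-0.06,0,0,0,0,0]],
  ],
)

```text
t: 12.45
tcp_pos: [0.5028, 0.2252, 0.0323]
tcp_rot: [0.094, 0.996, 0.0, -0.003]
contact_force: [-7.3, 1.4, 9.3]
finger_gap: 0.0598
gripper_force: 30.0
```

Call:
shift_gripper(
  plan=[
    [[-0.02,0,0,0,0,0],[-0.04,0,0,0,0,0],[-0.06,0,0,0,0,0],[-0.06,0,0,0,0,0]],
  ],
)

```text
t: 12.95
tcp_pos: [0.5029, 0.2252, 0.0323]
tcp_rot: [0.094, 0.996, 0.0, -0.006]
contact_force: [-11.0, 0.8, 13.7]
finger_gap: 0.0594
gripper_force: 30.0
```

Call:
shift_gripper(
  plan=[
    [[-0.02,0,0,0,0,0],[-0.04,0,0,0,0,0],[-0.04,0,0,0,0,0]],
  ],
)

```text
t: 13.32
tcp_pos: [0.5029, 0.2252, 0.0322]
tcp_rot: [0.094, 0.996, -0.0, -0.008]
contact_force: [-13.0, 3.2, 14.9]
finger_gap: 0.0598
gripper_force: 30.0
```

The tile stalled at along ≈ 0.4516 against a predicted 0.451, with the force rising, so it is home against the stop. I'll ease the push, release and rise.

Scaled: 0.003 m is 0.06, 0.0015 m is 0.03.

Call:
shift_gripper(
  plan=[
    [[0.03,0,0,0,0,0],[0.06,0,0,0,0,0]],
  ],
)

```text
t: 13.58
tcp_pos: [0.5028, 0.2252, 0.0322]
tcp_rot: [0.094, 0.996, 0.0, -0.005]
contact_force: [-8.6, 1.1, 9.9]
finger_gap: 0.0597
gripper_force: 30.0
```

Call:
shift_gripper(
  plan=[
    [[0,0,0,0,0,0],[0,0,0,0,0,0],[0,0,0,0,0,0],[0,0,0,0,0,0]],
  ],
  finger_gap=0.093,
)

```text
t: 14.08
tcp_pos: [0.5086, 0.223, 0.0315]
tcp_rot: [0.096, 0.995, -0.0, 0.0]
contact_force: [-0.0, 0.4, -0.4]
finger_gap: 0.0918
gripper_force: 0.0
```

Call:
shift_gripper(
  plan=[
    [[0,0,-0.2,0,0,0],[0,0,-0.7,0,0,0],[0,0,-1.5,0,0,0],[0,0,-2.4,0,0,0],[0,0,-3,0,0,0],[0,0,-3,0,0,0],[0,0,-3,0,0,0]],
  ],
)

```text
t: 14.95
tcp_pos: [0.5076, 0.223, 0.1811]
tcp_rot: [0.095, 0.995, -0.0, -0.001]
contact_force: [0.2, 0.4, -1.2]
finger_gap: 0.0926
gripper_force: 0.0
```

```bash
python3 - <<'E'
from h import *
import pickle
s=robot.sense();print(s['tcp_pos'],s['tcp_rot'],s['qpos'])
m=robot.camera_model('wrist');im=robot.camera('wrist');pickle.dump((m,im),open('w8.pkl','wb'));cv2.imwrite('pics/w8.png',im[:,:,::-1])
E
```

```text
[0.50755233 0.22296595 0.18112375] [ 9.52416819e-02  9.95453941e-01 -3.28882498e-04 -6.03606781e-04] [-0.53625104  0.50930656  0.12587822  1.75603861 -0.07937785  0.88254664
  1.00437997]
```

View pics/w8.png

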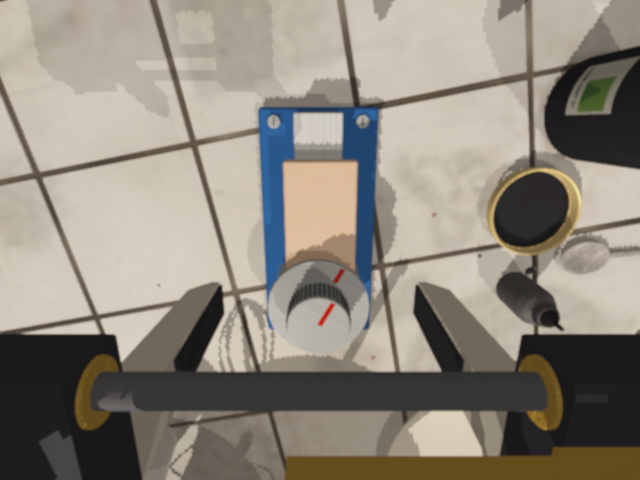

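The tile lies straight on the bed with its tail edge at (283–357, row 160) and its front under the flange. The cap top centre is at about (318,322). I'll check the tail position and move over the cap.

Scaled: 0.07 m is 1.4, -0.069 m is -1.38.

Call:
shift_gripper(
  plan=[
    [[-0.4,0,0,0,0,0],[-0.9,0.02,0.2,0,0,0],[-1.24,0.02,0.6,0,0,0],[-1.38,0.02,1,0,0,0],[-1.38,0.02,1.3,0,0,0],[-1.38,0.02,1.4,0,0,0],[-1.38,0.02,1.4,0,0,0],[-1.38,0.02,1.4,0,0,0]],
  ],
)

```text
t: 16.0
tcp_pos: [0.5764, 0.2116, 0.1125]
tcp_rot: [0.095, 0.995, 0.0, 0.001]
contact_force: [-0.5, -0.3, -0.3]
finger_gap: 0.0929
gripper_force: 0.0
```

```bash
python3 - <<'E'
from h import *
import pickle
m,im=pickle.load(open('w8.pkl','rb'));P=plane(m,[[283,160],[357,160]],.045);print(P.mean(0)[:2]@[.9822,-.1879],P.mean(0)[:2]@[.1879,.9822],P)
s=robot.sense();print(s['tcp_pos'],s['tcp_rot'],s['qpos'])
E
```

```text
0.4016415389226105 0.31721327250593156 [[0.44852533 0.20729487 0.045     ]
 [0.45964694 0.26489102 0.045     ]]
[0.57641278 0.21158448 0.11252166] [9.49998551e-02 9.95476996e-01 3.92316406e-04 6.50794981e-04] [-0.45593062  0.67381007  0.11358416  1.65757957 -0.09757423  0.8142145
  1.08047187]
```

Scaled: 0.052 m is 1.04, -0.001 m is -0.02.

Call:
shift_gripper(
  plan=[
    [[0.01,-0.02,0.2,0,0,0],[0.01,-0.02,0.5,0,0,0],[0.01,-0.02,0.8,0,0,0],[0.01,-0.02,0.96,0,0,0],[0.01,-0.02,1.04,0,0,0],[0.01,-0.02,1.04,0,0,0]],
  ],
)

```text
t: 16.75
tcp_pos: [0.5755, 0.2102, 0.0594]
tcp_rot: [0.095, 0.995, -0.0, -0.0]
contact_force: [-0.0, -0.2, 0.1]
finger_gap: 0.0928
gripper_force: 0.0
```

Call:
shift_gripper(
  plan=[
    [[0,0,0,0,0,0],[0,0,0,0,0,0],[0,0,0,0,0,0],[0,0,0,0,0,0],[0,0,0,0,0,0],[0,0,0,0,0,0]],
  ],
  finger_gap=0,
)

```text
t: 17.5
tcp_pos: [0.5754, 0.2097, 0.0597]
tcp_rot: [0.095, 0.995, -0.0, -0.0]
contact_force: [-1.4, -1.3, 1.6]
finger_gap: 0.0499
gripper_force: 30.0
```

```bash
python3 - <<'E'
from h import *
s=robot.sense();print(s['tcp_pos'],s['torque'],s['qpos'])
E
```

```text
[0.57537474 0.20968051 0.05974622] [-0.22170942  0.15389346  0.05590017] [-0.44752439  0.74247828  0.10306966  1.69882007 -0.10646947  0.70639313
  1.08954946]
```

Call:
shift_gripper(
  plan=[
    [[0,0,0.002,0,0,1.6],[0,0,0.008,0,0,4.6],[0,0,0.014,0,0,7.6],[0,0,0.02,0,0,10.6],[0,0,0.026,0,0,13.6],[0,0,0.032,0,0,16.6],[0,0,0.038,0,0,19.6],[0,0,0.044,0,0,22.6],[0,0,0.05,0,0,25.6],[0,0,0.054,0,0,28]],
  ],
)

```text
t: 18.75
tcp_pos: [0.5774, 0.2112, 0.0572]
tcp_rot: [0.715, 0.699, 0.002, 0.001]
contact_force: [2.6, 0.8, -1.1]
finger_gap: 0.0494
gripper_force: 30.0
```

Call:
shift_gripper(
  plan=[
    [[0,0,0,0,0,0],[0,0,0,0,0,0]],
  ],
)

```text
t: 19.0
tcp_pos: [0.5773, 0.2112, 0.0572]
tcp_rot: [0.714, 0.701, 0.002, 0.001]
contact_force: [4.2, 0.9, -2.8]
finger_gap: 0.0497
gripper_force: 30.0
```

```bash
python3 - <<'E'
from h import *
s=robot.sense();print(s['tcp_pos'],s['torque'],s['qpos'])
E
```

```text
[0.57730452 0.21117379 0.05724018] [ 0.3658238  -1.10574051 -0.12861963] [-0.67345392  0.79650612  0.49066145  1.70582404 -0.50817402  0.7644092
  0.04646958]
```

Scaled: 0.0019 m is 0.038, 0.0017 m is 0.034, 1 rad is 20.

Call:
shift_gripper(
  plan=[
    [[0,0,0.004,0,0,2.4],[0,0,0.01,0,0,5.4],[0,0,0.016,0,0,8.4],[0,0,0.022,0,0,11.4],[0,0,0.028,0,0,14.4],[0,0,0.034,0,0,17.4],[0,0,0.038,0,0,20],[0,0,0.038,0,0,20],[0,0,0.038,0,0,20]],
  ],
)

```text
t: 20.12
tcp_pos: [0.5788, 0.2102, 0.0554]
tcp_rot: [0.962, 0.272, 0.004, 0.001]
contact_force: [7.6, 0.9, -4.0]
finger_gap: 0.0498
gripper_force: 30.0
```

```bash
cat > st.py <<'E'
from h import *
s=robot.sense();x=Ro.from_quat(s['tcp_rot']).as_matrix()[:,1]
a=np.arctan2(x[1],x[0]);print(s['tcp_pos'].round(4),s['torque'].round(2),'yaw',round(a-np.pi/2,3),'q',s['qpos'].round(2))
E
python3 st.py
```

```text
[0.5788 0.2102 0.0554] [ 0.07 -1.67 -0.07] yaw -2.59 q [-0.81  0.88  0.76  1.71 -0.76  0.87 -0.74]
```

Scaled: 0.0003 m is 0.006, 0.0002 m is 0.004, 0.15 rad is 3.

Call:
shift_gripper(
  plan=[
    [[0,0,0.002,0,0,1],[0,0,0.004,0,0,2],[0,0,0.006,0,0,3],[0,0,0.006,0,0,3]],
  ],
)

```text
t: 20.62
tcp_pos: [0.579, 0.2099, 0.0551]
tcp_rot: [0.98, 0.199, 0.004, 0.001]
contact_force: [7.8, 0.1, -5.1]
finger_gap: 0.0495
gripper_force: 30.0
```

```bash
python3 st.py
```

```text
[0.579  0.2099 0.0551] [-0.08 -1.62  0.03] yaw -2.74 q [-0.83  0.89  0.79  1.71 -0.79  0.89 -0.86]
```

Scaled: 0.0001 m is 0.002, 0.08 rad is 1.6.

Call:
shift_gripper(
  plan=[
    [[0,0,0.002,0,0,0.8],[0,0,0.002,0,0,1.6],[0,0,0.002,0,0,1.6]],
  ],
)

```text
t: 21.0
tcp_pos: [0.579, 0.2098, 0.055]
tcp_rot: [0.987, 0.16, 0.004, 0.001]
contact_force: [8.7, -0.2, -4.8]
finger_gap: 0.0498
gripper_force: 30.0
```

```bash
python3 st.py
```

```text
[0.579  0.2098 0.055 ] [-0.13 -1.7  -0.  ] yaw -2.82 q [-0.84  0.9   0.81  1.71 -0.81  0.9  -0.92]
```

Call:
shift_gripper(
  plan=[
    [[0,0,0,0,0,0.8],[0,0,0,0,0,1.6],[0,0,0,0,0,1.6]],
  ],
)

```text
t: 21.38
tcp_pos: [0.5782, 0.2093, 0.055]
tcp_rot: [0.992, 0.123, 0.003, 0.002]
contact_force: [6.5, -1.5, -4.0]
finger_gap: 0.0494
gripper_force: 30.0
```

```bash
python3 st.py
```

```text
[0.5782 0.2093 0.055 ] [-0.29 -1.36  0.73] yaw -2.896 q [-0.84  0.9   0.83  1.71 -0.82  0.91 -0.99]
```

Call:
shift_gripper(
  plan=[
    [[0,0,0,0,0,0.6],[0,0,0,0,0,1.2],[0,0,0,0,0,1.2]],
  ],
)

```text
t: 21.75
tcp_pos: [0.5778, 0.2093, 0.055]
tcp_rot: [0.996, 0.093, 0.002, 0.002]
contact_force: [6.2, -1.8, -2.8]
finger_gap: 0.0495
gripper_force: 30.0
```

```bash
python3 st.py
python3 - <<'E'
from h import *
m=robot.camera_model('wrist');im=robot.camera('wrist');T=robot.camera('top')
cv2.imwrite('pics/w9.png',np.hstack([im,cv2.resize(T[200:320,180:290],(440,480))])[::1,:,::-1][:, :][:480,:1080][:, 280:])
E
```

```text
[0.5778 0.2093 0.055 ] [-0.4  -1.11  0.99] yaw -2.955 q [-0.85  0.91  0.85  1.71 -0.84  0.92 -1.04]
```

View pics/w9.png

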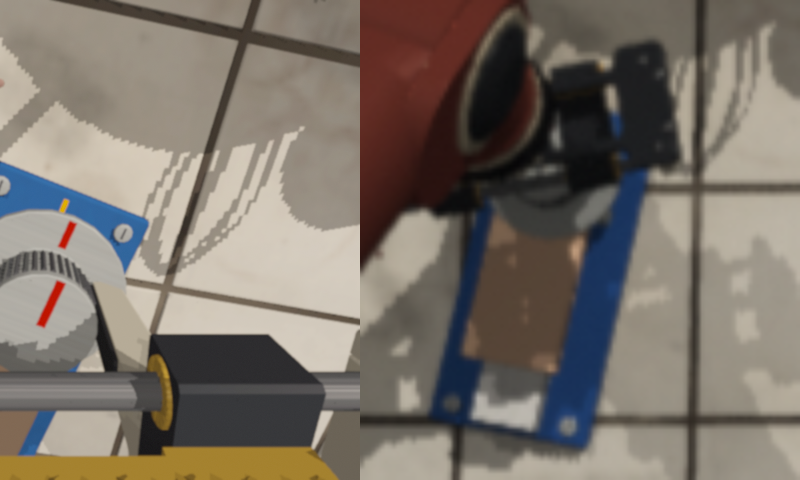

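The red line, at (50,304) on the cap top and (68,235) on the flange, points at the yellow tick at (65,206). Wrist torque has reached 1 N·m, so the cap is bottomed. I'll measure the line's heading numerically, as a reference for the back-off.

```bash
cat > red.py <<'E'
from h import *
np.set_printoptions(precision=4,suppress=True)
import sys
zt=float(sys.argv[1])
m=robot.camera_model('wrist');im=robot.camera('wrist');h=hsv(im)
red=((h[...,0]<8)|(h[...,0]>172))&(h[...,1]>140)&(h[...,2]>60)
n,l,st,ce=cv2.connectedComponentsWithStats(red.astype(np.uint8))
# keep components near the cap axis
for i in range(1,n):
    if st[i,4]<15: continue
    p=np.argwhere(l==i)[:,::-1].astype(np.float64)
    for nm,z in(('top',zt),('flange',zt-.03)):
        P=plane(m,p,z)[:,:2]; r=np.linalg.norm(P.mean(0)-[.5756,.2107])
        if r>.05 : continue
        vx,vy,x,y=cv2.fitLine(P.astype(np.float32)*1000,cv2.DIST_L2,0,.01,.01).ravel()
        a=np.arctan2(vy,vx)+.189
        d=np.array([x,y])/1000-[.5756,.2107];b=np.arctan2(d[1],d[0])+.189
        print(nm,'px',ce[i].round(0),st[i,4],'r',r.round(4),'fit angle (mod pi)',a.round(3),'radial angle',b.round(3))
E
python3 red.py .0817
```

```text
top px [347. 235.] 192 r 0.0434 fit angle (mod pi) -0.022 radial angle 0.117
flange px [347. 235.] 192 r 0.0356 fit angle (mod pi) -0.021 radial angle -0.014
top px [331. 303.] 403 r 0.0132 fit angle (mod pi) -0.021 radial angle -0.007
flange px [331. 303.] 403 r 0.0068 fit angle (mod pi) -0.021 radial angle -1.663
```

The manual's scale: shifts go in units of 50 mm and turns go in units of 0.05 rad. Converting my numbers, -0.0028 m is -0.056, -0.0026 m is -0.052, -1 rad is -20.

Call:
shift_gripper(
  plan=[
    [[0,0,-0.004,0,0,-2],[0,0,-0.01,0,0,-5],[0,0,-0.016,0,0,-8],[0,0,-0.022,0,0,-11],[0,0,-0.028,0,0,-14],[0,0,-0.034,0,0,-17],[0,0,-0.04,0,0,-20],[0,0,-0.046,0,0,-23],[0,0,-0.052,0,0,-26],[0,0,-0.056,0,0,-29]],
  ],
)

```text
t: 23.15
tcp_pos: [0.5773, 0.2099, 0.0577]
tcp_rot: [0.684, 0.73, 0.001, 0.001]
contact_force: [5.3, 0.1, -3.0]
finger_gap: 0.0495
gripper_force: 30.0
```

Call:
shift_gripper(
  plan=[
    [[0,0,0,0,0,0],[0,0,0,0,0,0]],
  ],
)

```text
t: 23.4
tcp_pos: [0.5773, 0.2099, 0.0577]
tcp_rot: [0.686, 0.728, 0.001, 0.001]
contact_force: [5.0, 0.2, -2.5]
finger_gap: 0.0496
gripper_force: 30.0
```

```bash
python3 st.py; python3 red.py .0845
```

```text
[0.5773 0.2099 0.0577] [-0.04 -1.21  0.07] yaw -1.512 q [-0.66  0.79  0.48  1.71 -0.49  0.76  0.11]
top px [349. 236.] 194 r 0.043 fit angle (mod pi) 1.399 radial angle 1.527
flange px [349. 236.] 194 r 0.0353 fit angle (mod pi) 1.399 radial angle 1.38
top px [331. 304.] 400 r 0.0131 fit angle (mod pi) 1.395 radial angle 1.355
flange px [331. 304.] 400 r 0.0081 fit angle (mod pi) 1.395 radial angle -0.245
```

Call:
shift_gripper(
  plan=[
    [[0,0,-0.002,0,0,-1.4],[0,0,-0.006,0,0,-2.8],[0,0,-0.006,0,0,-3.06],[0,0,-0.006,0,0,-3.06],[0,0,-0.006,0,0,-3.06]],
  ],
)

```text
t: 24.08
tcp_pos: [0.5772, 0.2099, 0.058]
tcp_rot: [0.629, 0.778, 0.001, 0.001]
contact_force: [5.6, 0.4, -3.4]
finger_gap: 0.0497
gripper_force: 30.0
```

```bash
python3 st.py; python3 red.py .0848
python3 - <<'E'
from h import *
# tile tail and untouched stack from the top camera
T=robot.camera('top');m=robot.camera_model('top');h=hsv(T);k=(h[...,0]<18)&(h[...,1]>55)&(h[...,2]>60)
for box,z in(((195,245,245,320),.045),((350,250,410,320),.03)):
    r=cv2.minAreaRect(big(k,box));P=plane(m,cv2.boxPoints(r),z)[:,:2];print(P.mean(0),P@[.9822,-.1879],P@[.1879,.9822])
E
```

```text
[0.5772 0.2099 0.058 ] [-0.02 -1.26 -0.03] yaw -1.359 q [-0.64  0.78  0.44  1.71 -0.45  0.75  0.23]
top px [349. 236.] 197 r 0.043 fit angle (mod pi) 1.549 radial angle 1.678
flange px [349. 236.] 197 r 0.0353 fit angle (mod pi) 1.549 radial angle 1.53
top px [331. 304.] 404 r 0.0131 fit angle (mod pi) 1.546 radial angle 1.503
flange px [331. 304.] 404 r 0.0081 fit angle (mod pi) 1.546 radial angle -0.095
[0.47869278 0.22791069] [0.40103592 0.45534904 0.45357249 0.39943307] [0.34364482 0.34416971 0.28370772 0.28367875]
[ 0.4634074  -0.17839636] [0.53199904 0.54833016 0.445297   0.42909148] [-0.03660204 -0.12280617 -0.13898369 -0.05419472]
```

```bash
python3 -c "
from plant import robot
print(robot.finish_job())"
```

```text
the job is handed in; nothing more can be done
None
```

I handed the job in at about 24 s: the top tile is fully home against the stop and released, the cap was bottomed then backed off 1.57 rad (a quarter turn) and is still held in the gripper, and the other two tiles remain in the stack.

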